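Find where the cutting rail binds and park the head clear of it

TASK

The sliding head of the glass-cutting rail binds at an unknown place: slide it by its grip towards the pointer, so that it pushes the pointer along, until it runs into the tight spot, and lean on it gently but firmly (about 10 N) for a moment, never ramming it. Then back the head off until its nose stands 30 mm clear of the pointer, which stays behind as the mark and must not be touched by hand, and then press the head's lock lever down level. Let go and leave the other things on the bench alone.

Things in the scene. Friction and masses are not known exactly. Their poses are not given: they have to be found in the camera images.
- rail: aluminium cutting rail fixed to the bench, 60 wide (its x), 460 long (its y), 34 high; origin under its middle, z up. The head slides along its y. Somewhere in its groove is the tight spot, which cannot be seen: the head meets it 110 to 270 along +y from where it starts. There the resistance rises by about 5 N per mm on top of the drag, and springs back as the head backs off. 5 N or more of this resistance is a firm push; more than 18 N damages the rail.
- head: grey sliding head on the rail, 70 (x) by 80 (y), its flat top 60 above the bench; origin at its middle at bench height, axes parallel to the rail's. Its nose is the +y face, 40 from the origin. Slides freely in +y and -y with a steady drag of about 2 N, and stays where it is left; the pointer adds 1 N once it is being pushed.
- head_grip (a point): a point 92 above the bench on the middle line of the head's black upright grip, 23 below the grip's top. The grip is a plain block 24 (x) by 22 (y), from 60 to 115 above the bench; axes as the head's. It can be gripped across its 22 from above.
- pointer: small steel pointer riding on the rail on the head's +y side, 56 (x) by 12 (y), from 36 to 48 above the bench; origin at bench height on its -y face, the one that the head's nose pushes; axes as the rail's. Stays where it is pushed. The clear gap between head and pointer is their distance along y less 40.
- lever (a joint): lock lever on the head (rad): 0 = raised 30 degrees, 0.52 = pressed down level. It is a steel bar 20 wide (y), 8 thick, hinged 30 from the head's middle towards +x and 66 above the bench, pointing to +x. It stays where it is left; pressing it down near its end takes 2 to 8 N straight down, depending on friction at the fingertip.
- lever_tip (a point): the end of the lock lever, 62 from its hinge, on the middle line of the bar
- tape: bystander: yellow tape measure standing beside the rail, 66 by 36 by 60 high, origin under its middle
- pane: bystander: amber glass pane lying beside the rail, 100 by 100 by 5, origin under its middle
- cutter: bystander: glass cutter lying beside the rail, 150 long (y), 15 wide, 12 high, origin under its handle's middle
- oil: bystander: bottle 52 across, 130 high, origin under its middle
- jar: bystander: jar 64 across, 75 high, origin under its middle
- brush: bystander: brush lying on the bench beyond the rail's -y end, origin under its middle
- block: bystander: wooden block 70 by 45 by 30 high, origin under its middle

How it is judged:
On the way, in this order (a step that is already met when the one before it is completed fails the run):
1. the head leans firmly on the tight spot (5 N or more) with the lever still up (contact force between head and rail above 5 N and value of joint lever below 0.2 rad), for 0.2 s.
2. the head is backed off, 20 to 40 mm clear of the pointer, with the lever still up (y of pointer in the frame of head between 0.06 and 0.08 m and contact force between head and rail below 1 N and value of joint lever below 0.2 rad), for 0.2 s.
At the end, for the whole second after the job is handed in: The head is at rest off the tight spot, its nose 20 to 40 mm clear of the pointer left at the tight spot, and the lock lever is down within about 7 degrees of level (y of pointer in the frame of head between 0.06 and 0.08 m and contact force between head and rail below 1 N and value of joint lever above 0.4 rad and linear speed of each of head, pointer below 0.01 m/s); the robot touches nothing.
It fails at once if the tight spot is rammed (more than 18 N) (contact force between head and rail above 18 N).
It fails at once if the robot touches the pointer (contact force between any of the fingers, the arm and pointer above 0.3 N).
It fails at once if a bystander is moved more than 20 mm (distance of any of tape, pane, cutter, oil, jar, brush, block from where it was at the start of the episode above 0.02 m).
It also fails if it takes over 54 s, if anything falls off the work surface, if the arm or the gripper's body presses on something with over 40 N, if the wrist force passes 120 N, or if a joint passes its speed limit or range.

ROBOT

A 7-joint arm with a two-finger parallel gripper is mounted at the origin on the work surface. World frame = base frame: x ahead of the robot, y to its left, z up, the work surface at z = 0. Lengths are in m, angles in rad, forces in N, time in s.
With the tool pointing down it reaches from about 0.4 to 0.9 m from the base axis. Payload 5.5 kg.
Tool frame: the origin (TCP) lies midway between the tips of the shut fingers; the grasp point (between the pads) lies 19 mm behind it; z points along the fingers, y is the direction in which the jaws open and shut (so a half turn about z gives the same grasp; the last joint's range is limited). The gripper opens to 85 mm and grips with 20 to 120 N. Pads are 22 mm wide; open, the fingers measure 114 mm over their backs; the gripper's body (76 mm by 85 mm) begins 54 mm behind the grasp point. The pads swing forward as they close: fully open they stand 13 mm farther back than shut.
Start: joints at [-0.93, 0.501, -0.427, 1.55, 0.221, 1.138, -0.21], TCP at [0.24, 0.604, 0.231] pointing down, gripper open.
Joint ranges: [-2.88, 2.88], [-0.31, 2.03], [-1.54, 1.56], [0.2, 2.42], [-1.41, 4.55], [0.19, 2.02], [-2.57, 2.57]. Speed limits (rad/s): [2.57, 2.57, 3.14, 3.14, 3.14, 3.14, 3.14].

INTERFACE

Orientations are given as a unit quaternion [x, y, z, w].
In Python, from plant import r, imaging gives the robot as it stands. The module is installed in compiled form; this text tells all that it offers.
- The arm moves only by the shell command python3 -m pendant 'ROWS' [OPENING] [FORCE]. ROWS is JSON, a list of rows, each an object of numbers: "dx", "dy", "dz": the shift along the world's x, y, z in mm; "turn": the turn about the world's z in rad. A call has exactly 8 rows; each row is the pose to reach, as a shift and turn from the pose commanded when the call began; what a row does not reach only later rows make up. A row lasts 1/8 s, in which the tool goes at most 62.5 mm and 10.7 degrees, less where a joint would pass 70% of its speed; a pose out of reach is approached as far as the arm can. A call with a gripper value outside its range is refused whole. OPENING is the gripper command: -1 is fully open, 1 is shut, values between are in proportion, set as the call begins (- or left out, the last holds). The fingers move at their own pace and stop on an object; FORCE is the grip in N (left out, the last holds). Time passes only in rows, so rows that repeat a pose let the fingers close, or fill a call up. It gives the time, the measured TCP pose, the force and the opening at its end, in the units of the state.
- r.get_state(): the state, without advancing time (a new reading comes with each control period).
- imaging.capture(name): name is "scene" or "top" or "wrist"; returns a dict with "color" (420x560x3 uint8, red, green, blue), "intrinsics" (3x3 intrinsics, pixels), "eye" and "orientation" of the camera in the world; the wrist camera has in their place "mount" (4x4, takes a point from camera to tool coordinates, whose origin is the TCP and whose axes are the flange's). Camera axes: x right, y down, z forward; pixel columns grow to the right and rows downward; lengths in m; the calibration is good to about 2 mm. A picture is of the moment at which its call begins: read the wrist's pose just before it. There is no depth.
- r.hand_in(): hands the job in, once; it reports no verdict.
The state is a dict: "time": time; "q": joint angles; "joint_velocities": joint speeds; "tau": joint torques, N m; "eef_pos": TCP position; "ee_rot": TCP orientation; "wrist_force": force on the tool from outside, world axes, zero at the start; "wrist_torque": the same for the moment, N m; "opening": finger opening in m.
Only numpy, scipy, OpenCV 4.12 (cv2) and the standard library are available. Lean on these libraries where they do the work, as an engineer would, in place of code of your own. Each camera call takes 0.05 s, during which the arm holds its last target. There are 200 camera calls.

## Working session

There is one attempt and no reset: what is moved stays moved. The work goes in short steps, Python scripts to look and compute and a shell command to move; the robot and the scene stay as the last step left them, time stands still between calls to the robot, and variables do not carry over. Pictures are saved under pics/ and viewed, about 8 in all and at most 12, crops included, and the job is handed in when it is done.

```bash
mkdir -p pics
python3 - <<'E'
from plant import r, imaging
import cv2
s=r.get_state();print(s)
for n in("scene","top"):
    c=imaging.capture(n);cv2.imwrite(f"pics/{n}0.png",cv2.resize(c["color"][:,:,::-1],(800,600),interpolation=cv2.INTER_CUBIC))
    print(n,c["intrinsics"],c["eye"],c["orientation"])
E
```

```text
{'time': 0.0, 'q': array([-0.92976953,  0.50187505, -0.42678138,  1.55148699,  0.22080258,
        1.13830594, -0.21030038]), 'joint_velocities': array([ 0.00031499, -0.0017527 ,  0.00011035, -0.00037179, -0.00015455,
       -0.00057823, -0.00130331]), 'tau': array([ 2.42292717e-04, -5.69514620e+01, -5.81646904e+00, -2.80950344e+01,
        1.06534216e-02,  1.16737848e-02, -1.29170726e-05]), 'eef_pos': array([0.23956705, 0.60346704, 0.23022605]), 'ee_rot': array([ 1.87764969e-01,  9.82213469e-01, -9.84338457e-04, -2.19176080e-04]), 'wrist_force': array([-0.01932579, -0.96069428, -0.60133788]), 'wrist_torque': array([-0.04612792,  0.00822243,  0.00391847]), 'opening': 0.0852810054951581}
scene [[432.78954764   0.         285.01581373]
 [  0.         432.78954764 211.97988839]
 [  0.           0.           1.        ]] [ 1.16408915 -0.74866946  0.82276189] [ 0.84377615  0.30463665 -0.15311893 -0.41447907]
top [[447.13278848   0.         290.12177884]
 [  0.         447.13278848 208.03518178]
 [  0.           0.           1.        ]] [0.3532952  0.00348298 1.29666782] [-0.69797282  0.71185222 -0.05801978  0.05228828]
```

View pics/top0.png

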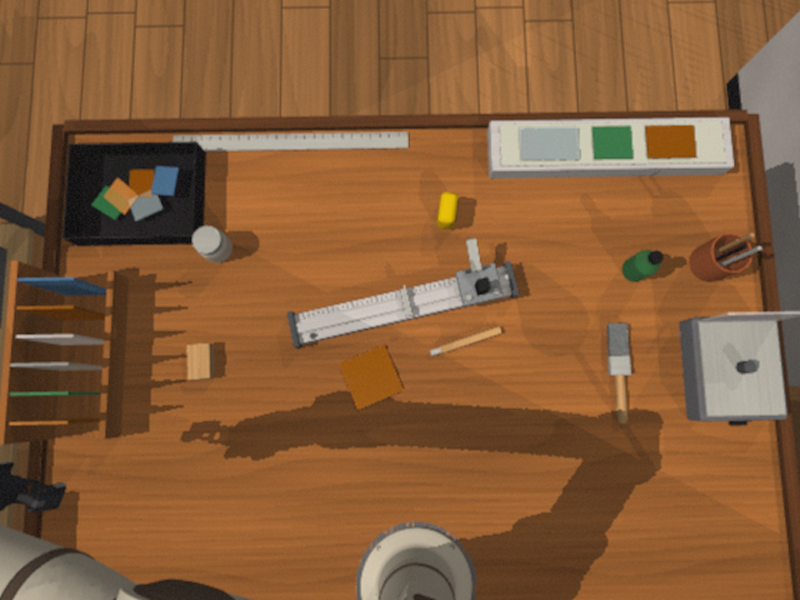

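View pics/scene0.png

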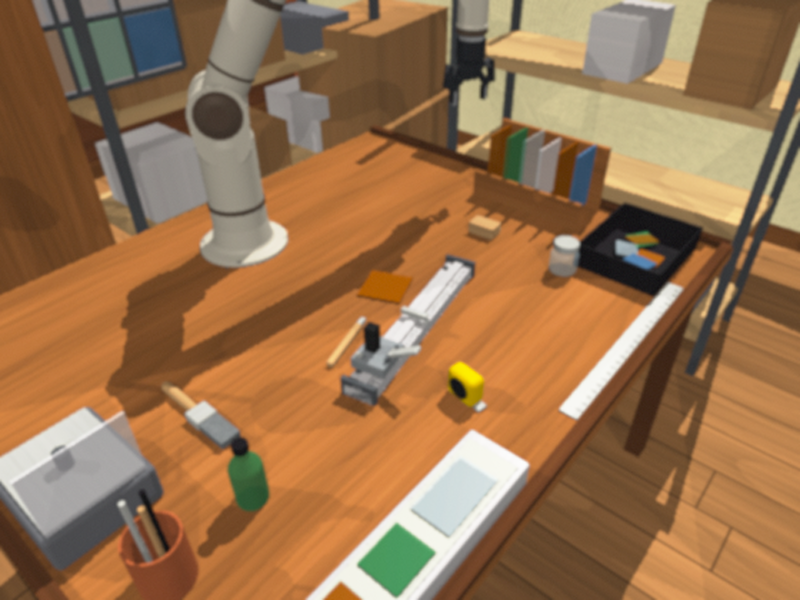

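The top view shows the rail from about (294,328) at its +y end to (514,280). The grip is at (483,286), the pointer at (407,300) and the lever tip at (473,241). I'll enlarge this region.

```bash
cat > h.py <<'E'
import numpy as np
from scipy.spatial.transform import Rotation as R
def ray(c,uv,z,s=1.0):
    """pixel (scaled by s) -> world point on plane z"""
    K=c["intrinsics"]; d=R.from_quat(c["orientation"]).as_matrix()@np.linalg.solve(K,[uv[0]/s,uv[1]/s,1])
    e=np.array(c["eye"]); return e+d*(z-e[2])/d[2]
E
python3 - <<'E'
from plant import r, imaging
import cv2
from h import *
c=imaging.capture("top")
s=800/560
for n,p,z in[("grip",(483,286),.115),("ptr",(407,300),.048),("tip",(473,241),.097),("end-",(514,280),.034),("end+",(294,328),.034)]: print(n,ray(c,p,z,s).round(4))
im=c["color"][160:250,195:375,::-1]
cv2.imwrite("pics/crop1.png",cv2.resize(im,None,fx=4.4,fy=4.4,interpolation=cv2.INTER_CUBIC))
E
```

```text
grip [ 0.5581 -0.1372  0.115 ]
ptr [0.5444 0.0062 0.048 ]
tip [ 0.6496 -0.1233  0.097 ]
end- [ 0.5832 -0.2097  0.034 ]
end+ [0.4947 0.2314 0.034 ]
```

View pics/crop1.png

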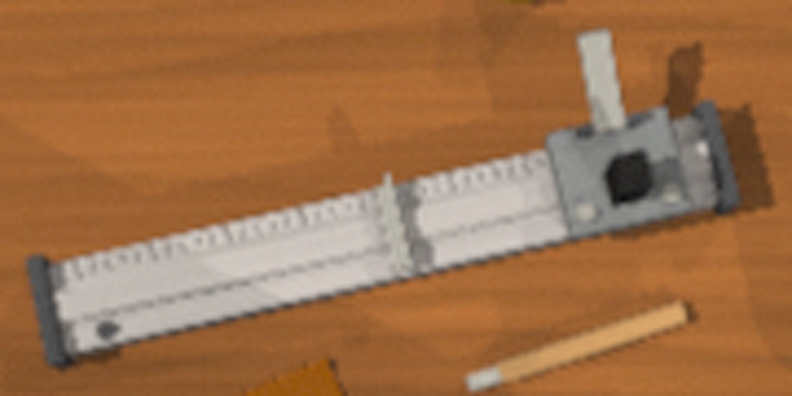

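Run:
```python
from plant import r, imaging
from h import *
c=imaging.capture("top")
f=lambda p,z: ray(c,(195+p[0]/4.4-.5+.11,160+p[1]/4.4-.5+.11),z)
a=f((717,157),.034);b=f((50,310),.034)
d=b-a;print(a,b,np.linalg.norm(d),"yaw",np.arctan2(-d[0],d[1]))
yaw=np.arctan2(-d[0],d[1]);M=np.array([[np.cos(yaw),np.sin(yaw)],[-np.sin(yaw),np.cos(yaw)]])
m=(a+b)[:2]/2
for n,p,z in[("grip",(630,177),.115),("ptr",(397,225),.048),("tip",(596,35),.097),("nose",(560,187),.06),("back",(680,158),.06)]:
    w=f(p,z);print(n,w.round(4),"rail",(M@(w[:2]-m)).round(4))
s=r.get_state();e=R.from_quat(s["ee_rot"]).as_matrix();print(s["eef_pos"],e.round(3),"jaw angle",np.arctan2(e[1,1],e[0,1]))
```

```text
[ 0.58534235 -0.20339033  0.034     ] [0.493381   0.23084989 0.034     ] 0.4438709841916151 yaw 0.20869188109592735
grip [ 0.5591 -0.1364  0.115 ] rail [-0.0118 -0.151 ]
ptr [0.5423 0.0064 0.048 ] rail [ 0.0014 -0.0078]
tip [ 0.6529 -0.1206  0.097 ] rail [ 0.0832 -0.1549]
nose [ 0.563 -0.098  0.06 ] rail [-0.     -0.1142]
back [ 0.5804 -0.1754  0.06  ] rail [ 0.0009 -0.1935]
[0.23963412 0.60379604 0.23066459] [[-0.929  0.369 -0.001]
 [ 0.369  0.929 -0.001]
 [ 0.    -0.001 -1.   ]] jaw angle 1.1930040164394116
```

```bash
python3 -m pendant '[{"dx":15,"dy":-35,"turn":0.03},{"dx":40,"dy":-90,"turn":0.1},{"dx":62,"dy":-145,"turn":0.16},{"dx":85,"dy":-200,"turn":0.22},{"dx":108,"dy":-255,"turn":0.28},{"dx":132,"dy":-310,"turn":0.34},{"dx":156,"dy":-365,"turn":0.4},{"dx":180,"dy":-420,"turn":0.46}]' -1 && python3 -m pendant '[{"dx":20,"dy":-50,"turn":0.05},{"dx":44,"dy":-105,"turn":0.1},{"dx":68,"dy":-160,"turn":0.13},{"dx":90,"dy":-215,"turn":0.13},{"dx":112,"dy":-265,"turn":0.13},{"dx":130,"dy":-300,"turn":0.13},{"dx":139,"dy":-320,"turn":0.13},{"dx":139,"dy":-320,"turn":0.13}]'
python3 - <<'E'
from plant import r, imaging
from h import *
import cv2
s=r.get_state();e=R.from_quat(s["ee_rot"]).as_matrix();print(s["eef_pos"],"jaw",np.arctan2(e[1,1],e[0,1]),s["wrist_force"],s["q"])
c=imaging.capture("wrist");print(c["intrinsics"],c["mount"])
cv2.imwrite("pics/w1.png",c["color"][:,:,::-1])
np.savez("w1.npz",K=c["intrinsics"],M=c["mount"],p=s["eef_pos"],q=s["ee_rot"])
E
```

```text
[0.23963412 0.60379604 0.23066459] jaw 1.1930040164394116 [-0.53874257 -0.74548057 -0.13227553] [-0.92977356  0.50151715 -0.42688553  1.55099451  0.2207769   1.13825961
 -0.21030682]
[[361.38587388   0.         283.73661259]
 [  0.         361.38587388 213.92389045]
 [  0.           0.           1.        ]] [[ 9.31147611e-04 -9.65078122e-01 -2.61960591e-01  6.58510635e-02]
 [ 9.99999566e-01  8.96055943e-04  2.53409188e-04  5.04523029e-04]
 [-9.82831826e-06 -2.61960714e-01  9.65078538e-01 -1.44730830e-01]
 [ 0.00000000e+00  0.00000000e+00  0.00000000e+00  1.00000000e+00]]$[0]: bad value
```

View pics/w1.png

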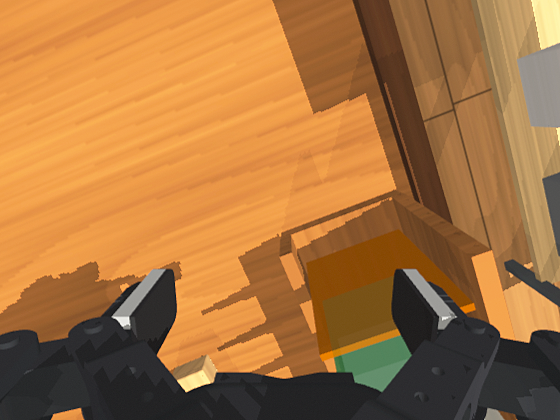

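The row was refused, probably because every key is required, so the arm hasn't moved and this view shows only the start area. I'll resend with dz included.

```bash
python3 -m pendant '[{"dx":15,"dy":-35,"dz":0,"turn":0.03},{"dx":40,"dy":-90,"dz":0,"turn":0.1},{"dx":62,"dy":-145,"dz":0,"turn":0.16},{"dx":85,"dy":-200,"dz":0,"turn":0.22},{"dx":108,"dy":-255,"dz":0,"turn":0.28},{"dx":132,"dy":-310,"dz":0,"turn":0.34},{"dx":156,"dy":-365,"dz":0,"turn":0.4},{"dx":180,"dy":-420,"dz":0,"turn":0.46}]' -1 20 && python3 -m pendant '[{"dx":20,"dy":-50,"dz":0,"turn":0.05},{"dx":44,"dy":-105,"dz":0,"turn":0.1},{"dx":68,"dy":-160,"dz":0,"turn":0.13},{"dx":90,"dy":-215,"dz":0,"turn":0.13},{"dx":112,"dy":-265,"dz":0,"turn":0.13},{"dx":130,"dy":-300,"dz":0,"turn":0.13},{"dx":139,"dy":-320,"dz":0,"turn":0.13},{"dx":139,"dy":-320,"dz":0,"turn":0.13}]' -1 20
cat > shot.py <<'E'
import sys,cv2
from plant import r, imaging
from h import *
n=sys.argv[1]
s=r.get_state();e=R.from_quat(s["ee_rot"]).as_matrix();print(s["time"],s["eef_pos"],"jaw",np.arctan2(e[1,1],e[0,1]),s["wrist_force"],s["q"].round(2))
c=imaging.capture("wrist")
cv2.imwrite(f"pics/{n}.png",c["color"][:,:,::-1])
T=np.eye(4);T[:3,:3]=e;T[:3,3]=s["eef_pos"];T=T@c["mount"]
np.savez(n+".npz",intrinsics=c["intrinsics"],eye=T[:3,3],orientation=R.from_matrix(T[:3,:3]).as_quat())
E
python3 shot.py w2
```

```text
time: 1.25
eef_pos: [0.4204, 0.1823, 0.2316]
ee_rot: [-0.042, 0.999, 0.0, 0.0]
wrist_force: [1.6, -0.1, -1.2]
opening: 0.0854
time: 2.25
eef_pos: [0.5587, -0.1367, 0.231]
ee_rot: [-0.105, 0.994, 0.0, -0.0]
wrist_force: [-0.1, 0.2, -0.1]
opening: 0.0857
2.25 [ 0.55866235 -0.13674819  0.23095523] jaw 1.7809617676940646 [-0.10375915  0.21469821 -0.06684045] [ 0.27  0.34 -0.09  1.75  0.04  1.05  1.94]
```

View pics/w2.png

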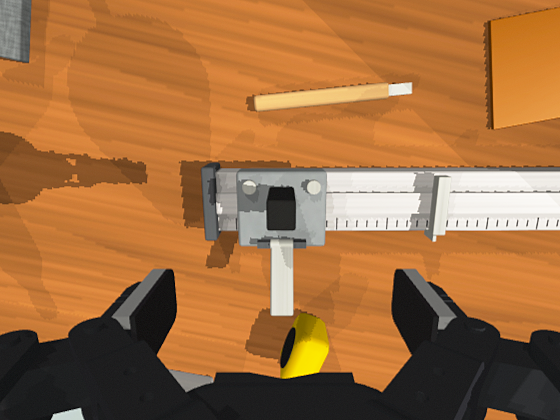

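The wrist view shows the grip's top centred at (281.5,215), with its face above. The lever is at columns 271–293 with its tip at row 315, the pointer's −y face is near column 433, and the head's nose is at column 326.

Run:
```python
from h import *
c=dict(np.load("w2.npz"))
yaw=.209;M=np.array([[np.cos(yaw),np.sin(yaw)],[-np.sin(yaw),np.cos(yaw)]])
# rail direction from image edges
a=ray(c,(330,170),.034);b=ray(c,(555,168),.034);d=b-a;print("yaw",np.arctan2(-d[0],d[1]))
g=None
for n,p,z in[("grip",(281.5,215),.115),("ptr",(433,205),.048),("tip",(282,316),.097),("nose",(326,205),.06),("back",(238,205),.06),("noseleft",(326,170),.06),("noseright",(326,246),.06)]:
    w=ray(c,p,z)
    if g is None:g=w
    print(n,w.round(4),"rel grip, rail axes",(M@(w-g)[:2]).round(4))
```

```text
yaw 0.2199582449879883
grip [ 0.5647 -0.1368  0.115 ] rel grip, rail axes [0. 0.]
ptr [0.5437 0.0029 0.048 ] rel grip, rail axes [0.0084 0.141 ]
tip [ 0.6581 -0.1166  0.097 ] rel grip, rail axes [0.0955 0.0004]
nose [ 0.562  -0.0968  0.06  ] rel grip, rail axes [0.0057 0.0397]
back [ 0.5786 -0.1742  0.06  ] rel grip, rail axes [ 0.0058 -0.0394]
noseleft [ 0.5314 -0.1044  0.06  ] rel grip, rail axes [-0.0259  0.0387]
noseright [ 0.6    -0.0875  0.06  ] rel grip, rail axes [0.0448 0.041 ]
```

```bash
python3 -m pendant '[{"dx":1,"dy":0,"dz":-20,"turn":0},{"dx":2,"dy":0,"dz":-50,"turn":0},{"dx":3,"dy":0,"dz":-80,"turn":0},{"dx":4,"dy":0,"dz":-105,"turn":0},{"dx":4,"dy":0,"dz":-130,"turn":0},{"dx":4,"dy":0,"dz":-148,"turn":0},{"dx":4,"dy":0,"dz":-158,"turn":0},{"dx":4,"dy":0,"dz":-158,"turn":0}]' -1 40 && python3 -m pendant '[{"dx":0,"dy":0,"dz":0,"turn":0},{"dx":0,"dy":0,"dz":0,"turn":0},{"dx":0,"dy":0,"dz":0,"turn":0},{"dx":0,"dy":0,"dz":0,"turn":0},{"dx":0,"dy":0,"dz":0,"turn":0},{"dx":0,"dy":0,"dz":0,"turn":0},{"dx":0,"dy":0,"dz":0,"turn":0},{"dx":0,"dy":0,"dz":0,"turn":0}]' 1 40
```

```text
time: 3.3
eef_pos: [0.5624, -0.1352, 0.073]
ee_rot: [-0.106, 0.994, 0.0, -0.0]
wrist_force: [-0.2, -0.0, -0.8]
opening: 0.0852
time: 4.3
eef_pos: [0.5631, -0.1362, 0.0739]
ee_rot: [-0.106, 0.994, -0.0, 0.0]
wrist_force: [-1.0, -0.6, 5.3]
opening: 0.0218
```

Gripped at 21.8 mm. Next I slide 100 mm along the rail, short of the 110 mm minimum, and gauge the drag and arm compliance.

```bash
cat > rd.py <<'E'
import sys
from plant import r, imaging
from h import *
P=[];F=[];T=[]
for i in range(int(sys.argv[1])):
    s=r.get_state();P.append(s["eef_pos"]);F.append(s["wrist_force"]);T.append(s["q"]);imaging.capture("top")
yaw=.21;M=np.array([[np.cos(yaw),np.sin(yaw),0],[-np.sin(yaw),np.cos(yaw),0],[0,0,1]])
print(s["time"],"pos",np.mean(P,0).round(5),np.std(P,0).round(5),"rail F",(M@np.mean(F,0)).round(2),np.std(F,0).round(2),"q",np.mean(T,0).round(5))
E
python3 rd.py 5
python3 -m pendant '[{"dx":-1,"dy":5,"dz":0,"turn":0},{"dx":-4,"dy":20,"dz":0,"turn":0},{"dx":-8,"dy":38,"dz":0,"turn":0},{"dx":-12,"dy":56,"dz":0,"turn":0},{"dx":-16,"dy":74,"dz":0,"turn":0},{"dx":-19,"dy":88,"dz":0,"turn":0},{"dx":-20,"dy":94,"dz":0,"turn":0},{"dx":-21,"dy":98,"dz":0,"turn":0}]' 1 40; python3 rd.py 8
```

```text
4.5 pos [ 0.56312 -0.13625  0.07389] [0.e+00 1.e-05 2.e-05] rail F [-1.19 -0.73  5.77] [0.73 0.34 0.65] q [ 0.25523  0.54262 -0.08257  1.85649  0.06344  0.7441   1.92059]
time: 5.55
eef_pos: [0.5418, -0.0375, 0.0739]
ee_rot: [-0.106, 0.994, -0.0, 0.0]
wrist_force: [-1.0, -3.3, 5.7]
opening: 0.0213
5.9 pos [ 0.54171 -0.03706  0.07387] [3.0e-05 1.6e-04 1.0e-05] rail F [-1.89 -0.43  7.32] [0.51 1.01 0.81] q [ 0.09673  0.49313 -0.0964   1.94628  0.07008  0.70507  1.74186]
```

```bash
cat > chk.py <<'E'
# chk.py STEP: advance along rail since the last check; fails if short or force high
import sys,os
from plant import r
from h import *
s=r.get_state();u=np.array([-np.sin(.21),np.cos(.21),0])
a=s["eef_pos"]@u*1000;f=s["wrist_force"]@u
old=float(open("a.txt").read()) if os.path.exists("a.txt") else a
open("a.txt","w").write(str(a))
print(f"t {s['time']:.2f} along {a:.2f} adv {a-old:.2f} F {f:.2f} tau1 {s['tau'][0]:.2f}")
st=float(sys.argv[1]);sys.exit(int(st>0 and (a-old<st-.6 or f<-6)))
E
python3 chk.py 0
python3 -m pendant '[{"dx":-0.2,"dy":1.2,"dz":0,"turn":0},{"dx":-0.5,"dy":2.4,"dz":0,"turn":0},{"dx":-0.8,"dy":3.6,"dz":0,"turn":0},{"dx":-1,"dy":4.8,"dz":0,"turn":0},{"dx":-1.3,"dy":6,"dz":0,"turn":0},{"dx":-1.5,"dy":7.2,"dz":0,"turn":0},{"dx":-1.8,"dy":8.4,"dz":0,"turn":0},{"dx":-2.1,"dy":9.6,"dz":0,"turn":0}]' >/dev/null; python3 chk.py 9.8
python3 -m pendant '[{"dx":-0.1,"dy":0.55,"dz":0,"turn":0},{"dx":-0.2,"dy":1.1,"dz":0,"turn":0},{"dx":-0.35,"dy":1.65,"dz":0,"turn":0},{"dx":-0.5,"dy":2.2,"dz":0,"turn":0},{"dx":-0.6,"dy":2.75,"dz":0,"turn":0},{"dx":-0.7,"dy":3.3,"dz":0,"turn":0},{"dx":-0.8,"dy":3.85,"dz":0,"turn":0},{"dx":-0.95,"dy":4.4,"dz":0,"turn":0}]' >/dev/null; python3 chk.py 4.5
```

```text
t 5.95 along -149.11 adv 0.00 F -0.17 tau1 -0.24
t 6.95 along -140.63 adv 8.47 F -3.94 tau1 -1.66
t 7.95 along -136.17 adv 4.47 F -3.44 tau1 -1.68
```

Under drag the tool lags 1.3 mm at about 3.5 N, so the arm gives roughly 2.7 N/mm. Against the 5 N/mm spot a 6 mm step can't exceed about 11 N, so I'll use guarded 6 mm steps.

```bash
python3 -m pendant '[{"dx":-0.15,"dy":0.75,"dz":0,"turn":0},{"dx":-0.3,"dy":1.5,"dz":0,"turn":0},{"dx":-0.45,"dy":2.2,"dz":0,"turn":0},{"dx":-0.6,"dy":2.95,"dz":0,"turn":0},{"dx":-0.8,"dy":3.7,"dz":0,"turn":0},{"dx":-0.95,"dy":4.4,"dz":0,"turn":0},{"dx":-1.1,"dy":5.15,"dz":0,"turn":0},{"dx":-1.25,"dy":5.9,"dz":0,"turn":0}]' >/dev/null && python3 chk.py 6 && \
python3 -m pendant '[{"dx":-0.15,"dy":0.75,"dz":0,"turn":0},{"dx":-0.3,"dy":1.5,"dz":0,"turn":0},{"dx":-0.45,"dy":2.2,"dz":0,"turn":0},{"dx":-0.6,"dy":2.95,"dz":0,"turn":0},{"dx":-0.8,"dy":3.7,"dz":0,"turn":0},{"dx":-0.95,"dy":4.4,"dz":0,"turn":0},{"dx":-1.1,"dy":5.15,"dz":0,"turn":0},{"dx":-1.25,"dy":5.9,"dz":0,"turn":0}]' >/dev/null && python3 chk.py 6 && \
python3 -m pendant '[{"dx":-0.15,"dy":0.75,"dz":0,"turn":0},{"dx":-0.3,"dy":1.5,"dz":0,"turn":0},{"dx":-0.45,"dy":2.2,"dz":0,"turn":0},{"dx":-0.6,"dy":2.95,"dz":0,"turn":0},{"dx":-0.8,"dy":3.7,"dz":0,"turn":0},{"dx":-0.95,"dy":4.4,"dz":0,"turn":0},{"dx":-1.1,"dy":5.15,"dz":0,"turn":0},{"dx":-1.25,"dy":5.9,"dz":0,"turn":0}]' >/dev/null && python3 chk.py 6 && \
python3 -m pendant '[{"dx":-0.15,"dy":0.75,"dz":0,"turn":0},{"dx":-0.3,"dy":1.5,"dz":0,"turn":0},{"dx":-0.45,"dy":2.2,"dz":0,"turn":0},{"dx":-0.6,"dy":2.95,"dz":0,"turn":0},{"dx":-0.8,"dy":3.7,"dz":0,"turn":0},{"dx":-0.95,"dy":4.4,"dz":0,"turn":0},{"dx":-1.1,"dy":5.15,"dz":0,"turn":0},{"dx":-1.25,"dy":5.9,"dz":0,"turn":0}]' >/dev/null && python3 chk.py 6 && \
python3 -m pendant '[{"dx":-0.15,"dy":0.75,"dz":0,"turn":0},{"dx":-0.3,"dy":1.5,"dz":0,"turn":0},{"dx":-0.45,"dy":2.2,"dz":0,"turn":0},{"dx":-0.6,"dy":2.95,"dz":0,"turn":0},{"dx":-0.8,"dy":3.7,"dz":0,"turn":0},{"dx":-0.95,"dy":4.4,"dz":0,"turn":0},{"dx":-1.1,"dy":5.15,"dz":0,"turn":0},{"dx":-1.25,"dy":5.9,"dz":0,"turn":0}]' >/dev/null && python3 chk.py 6
```

```text
t 8.95 along -130.11 adv 6.05 F -3.33 tau1 -1.68
t 9.95 along -124.08 adv 6.03 F -2.55 tau1 -1.68
t 10.95 along -118.08 adv 6.00 F -2.74 tau1 -1.68
t 11.95 along -112.00 adv 6.08 F -3.57 tau1 -1.68
t 12.95 along -105.98 adv 6.02 F -3.34 tau1 -1.67
```

```bash
python3 -m pendant '[{"dx":-0.15,"dy":0.75,"dz":0,"turn":0},{"dx":-0.3,"dy":1.5,"dz":0,"turn":0},{"dx":-0.45,"dy":2.2,"dz":0,"turn":0},{"dx":-0.6,"dy":2.95,"dz":0,"turn":0},{"dx":-0.8,"dy":3.7,"dz":0,"turn":0},{"dx":-0.95,"dy":4.4,"dz":0,"turn":0},{"dx":-1.1,"dy":5.15,"dz":0,"turn":0},{"dx":-1.25,"dy":5.9,"dz":0,"turn":0}]' >/dev/null && python3 chk.py 6 && \
python3 -m pendant '[{"dx":-0.15,"dy":0.75,"dz":0,"turn":0},{"dx":-0.3,"dy":1.5,"dz":0,"turn":0},{"dx":-0.45,"dy":2.2,"dz":0,"turn":0},{"dx":-0.6,"dy":2.95,"dz":0,"turn":0},{"dx":-0.8,"dy":3.7,"dz":0,"turn":0},{"dx":-0.95,"dy":4.4,"dz":0,"turn":0},{"dx":-1.1,"dy":5.15,"dz":0,"turn":0},{"dx":-1.25,"dy":5.9,"dz":0,"turn":0}]' >/dev/null && python3 chk.py 6 && \
python3 -m pendant '[{"dx":-0.15,"dy":0.75,"dz":0,"turn":0},{"dx":-0.3,"dy":1.5,"dz":0,"turn":0},{"dx":-0.45,"dy":2.2,"dz":0,"turn":0},{"dx":-0.6,"dy":2.95,"dz":0,"turn":0},{"dx":-0.8,"dy":3.7,"dz":0,"turn":0},{"dx":-0.95,"dy":4.4,"dz":0,"turn":0},{"dx":-1.1,"dy":5.15,"dz":0,"turn":0},{"dx":-1.25,"dy":5.9,"dz":0,"turn":0}]' >/dev/null && python3 chk.py 6 && \
python3 -m pendant '[{"dx":-0.15,"dy":0.75,"dz":0,"turn":0},{"dx":-0.3,"dy":1.5,"dz":0,"turn":0},{"dx":-0.45,"dy":2.2,"dz":0,"turn":0},{"dx":-0.6,"dy":2.95,"dz":0,"turn":0},{"dx":-0.8,"dy":3.7,"dz":0,"turn":0},{"dx":-0.95,"dy":4.4,"dz":0,"turn":0},{"dx":-1.1,"dy":5.15,"dz":0,"turn":0},{"dx":-1.25,"dy":5.9,"dz":0,"turn":0}]' >/dev/null && python3 chk.py 6 && \
python3 -m pendant '[{"dx":-0.15,"dy":0.75,"dz":0,"turn":0},{"dx":-0.3,"dy":1.5,"dz":0,"turn":0},{"dx":-0.45,"dy":2.2,"dz":0,"turn":0},{"dx":-0.6,"dy":2.95,"dz":0,"turn":0},{"dx":-0.8,"dy":3.7,"dz":0,"turn":0},{"dx":-0.95,"dy":4.4,"dz":0,"turn":0},{"dx":-1.1,"dy":5.15,"dz":0,"turn":0},{"dx":-1.25,"dy":5.9,"dz":0,"turn":0}]' >/dev/null && python3 chk.py 6 && \
python3 -m pendant '[{"dx":-0.15,"dy":0.75,"dz":0,"turn":0},{"dx":-0.3,"dy":1.5,"dz":0,"turn":0},{"dx":-0.45,"dy":2.2,"dz":0,"turn":0},{"dx":-0.6,"dy":2.95,"dz":0,"turn":0},{"dx":-0.8,"dy":3.7,"dz":0,"turn":0},{"dx":-0.95,"dy":4.4,"dz":0,"turn":0},{"dx":-1.1,"dy":5.15,"dz":0,"turn":0},{"dx":-1.25,"dy":5.9,"dz":0,"turn":0}]' >/dev/null && python3 chk.py 6 && \
python3 -m pendant '[{"dx":-0.15,"dy":0.75,"dz":0,"turn":0},{"dx":-0.3,"dy":1.5,"dz":0,"turn":0},{"dx":-0.45,"dy":2.2,"dz":0,"turn":0},{"dx":-0.6,"dy":2.95,"dz":0,"turn":0},{"dx":-0.8,"dy":3.7,"dz":0,"turn":0},{"dx":-0.95,"dy":4.4,"dz":0,"turn":0},{"dx":-1.1,"dy":5.15,"dz":0,"turn":0},{"dx":-1.25,"dy":5.9,"dz":0,"turn":0}]' >/dev/null && python3 chk.py 6
```

```text
t 13.95 along -99.92 adv 6.06 F -3.11 tau1 -1.67
t 14.95 along -93.89 adv 6.02 F -3.28 tau1 -1.66
t 15.95 along -87.80 adv 6.10 F -3.76 tau1 -1.66
t 16.95 along -81.78 adv 6.02 F -3.44 tau1 -1.65
t 17.95 along -75.77 adv 6.01 F -3.64 tau1 -1.64
t 18.95 along -69.74 adv 6.04 F -3.20 tau1 -1.63
t 19.95 along -63.67 adv 6.06 F -2.89 tau1 -1.63
```

```bash
python3 -c "
from plant import r
s=r.get_state();print(s['wrist_force'],s['eef_pos'])"
python3 -m pendant '[{"dx":-0.15,"dy":0.75,"dz":0,"turn":0},{"dx":-0.3,"dy":1.5,"dz":0,"turn":0},{"dx":-0.45,"dy":2.2,"dz":0,"turn":0},{"dx":-0.6,"dy":2.95,"dz":0,"turn":0},{"dx":-0.8,"dy":3.7,"dz":0,"turn":0},{"dx":-0.95,"dy":4.4,"dz":0,"turn":0},{"dx":-1.1,"dy":5.15,"dz":0,"turn":0},{"dx":-1.25,"dy":5.9,"dz":0,"turn":0}]' >/dev/null && python3 chk.py 6 && \
python3 -m pendant '[{"dx":-0.15,"dy":0.75,"dz":0,"turn":0},{"dx":-0.3,"dy":1.5,"dz":0,"turn":0},{"dx":-0.45,"dy":2.2,"dz":0,"turn":0},{"dx":-0.6,"dy":2.95,"dz":0,"turn":0},{"dx":-0.8,"dy":3.7,"dz":0,"turn":0},{"dx":-0.95,"dy":4.4,"dz":0,"turn":0},{"dx":-1.1,"dy":5.15,"dz":0,"turn":0},{"dx":-1.25,"dy":5.9,"dz":0,"turn":0}]' >/dev/null && python3 chk.py 6 && \
python3 -m pendant '[{"dx":-0.15,"dy":0.75,"dz":0,"turn":0},{"dx":-0.3,"dy":1.5,"dz":0,"turn":0},{"dx":-0.45,"dy":2.2,"dz":0,"turn":0},{"dx":-0.6,"dy":2.95,"dz":0,"turn":0},{"dx":-0.8,"dy":3.7,"dz":0,"turn":0},{"dx":-0.95,"dy":4.4,"dz":0,"turn":0},{"dx":-1.1,"dy":5.15,"dz":0,"turn":0},{"dx":-1.25,"dy":5.9,"dz":0,"turn":0}]' >/dev/null && python3 chk.py 6 && \
python3 -m pendant '[{"dx":-0.15,"dy":0.75,"dz":0,"turn":0},{"dx":-0.3,"dy":1.5,"dz":0,"turn":0},{"dx":-0.45,"dy":2.2,"dz":0,"turn":0},{"dx":-0.6,"dy":2.95,"dz":0,"turn":0},{"dx":-0.8,"dy":3.7,"dz":0,"turn":0},{"dx":-0.95,"dy":4.4,"dz":0,"turn":0},{"dx":-1.1,"dy":5.15,"dz":0,"turn":0},{"dx":-1.25,"dy":5.9,"dz":0,"turn":0}]' >/dev/null && python3 chk.py 6 && \
python3 -m pendant '[{"dx":-0.15,"dy":0.75,"dz":0,"turn":0},{"dx":-0.3,"dy":1.5,"dz":0,"turn":0},{"dx":-0.45,"dy":2.2,"dz":0,"turn":0},{"dx":-0.6,"dy":2.95,"dz":0,"turn":0},{"dx":-0.8,"dy":3.7,"dz":0,"turn":0},{"dx":-0.95,"dy":4.4,"dz":0,"turn":0},{"dx":-1.1,"dy":5.15,"dz":0,"turn":0},{"dx":-1.25,"dy":5.9,"dz":0,"turn":0}]' >/dev/null && python3 chk.py 6 && \
python3 -m pendant '[{"dx":-0.15,"dy":0.75,"dz":0,"turn":0},{"dx":-0.3,"dy":1.5,"dz":0,"turn":0},{"dx":-0.45,"dy":2.2,"dz":0,"turn":0},{"dx":-0.6,"dy":2.95,"dz":0,"turn":0},{"dx":-0.8,"dy":3.7,"dz":0,"turn":0},{"dx":-0.95,"dy":4.4,"dz":0,"turn":0},{"dx":-1.1,"dy":5.15,"dz":0,"turn":0},{"dx":-1.25,"dy":5.9,"dz":0,"turn":0}]' >/dev/null && python3 chk.py 6 && \
python3 -m pendant '[{"dx":-0.15,"dy":0.75,"dz":0,"turn":0},{"dx":-0.3,"dy":1.5,"dz":0,"turn":0},{"dx":-0.45,"dy":2.2,"dz":0,"turn":0},{"dx":-0.6,"dy":2.95,"dz":0,"turn":0},{"dx":-0.8,"dy":3.7,"dz":0,"turn":0},{"dx":-0.95,"dy":4.4,"dz":0,"turn":0},{"dx":-1.1,"dy":5.15,"dz":0,"turn":0},{"dx":-1.25,"dy":5.9,"dz":0,"turn":0}]' >/dev/null && python3 chk.py 6
```

```text
[-0.97246754 -3.16117762  8.84470045] [0.52368848 0.04651921 0.07387435]
t 20.95 along -57.64 adv 6.03 F -3.69 tau1 -1.62
t 21.95 along -51.61 adv 6.03 F -3.68 tau1 -1.61
t 22.95 along -45.57 adv 6.04 F -2.54 tau1 -1.60
t 23.95 along -39.52 adv 6.06 F -2.90 tau1 -1.58
t 24.95 along -33.53 adv 5.98 F -2.24 tau1 -1.57
t 25.95 along -27.42 adv 6.11 F -2.58 tau1 -1.56
t 26.95 along -21.41 adv 6.02 F -2.64 tau1 -1.55
```

```bash
python3 -m pendant '[{"dx":-0.15,"dy":0.75,"dz":0,"turn":0},{"dx":-0.3,"dy":1.5,"dz":0,"turn":0},{"dx":-0.45,"dy":2.2,"dz":0,"turn":0},{"dx":-0.6,"dy":2.95,"dz":0,"turn":0},{"dx":-0.8,"dy":3.7,"dz":0,"turn":0},{"dx":-0.95,"dy":4.4,"dz":0,"turn":0},{"dx":-1.1,"dy":5.15,"dz":0,"turn":0},{"dx":-1.25,"dy":5.9,"dz":0,"turn":0}]' >/dev/null && python3 chk.py 6 && \
python3 -m pendant '[{"dx":-0.15,"dy":0.75,"dz":0,"turn":0},{"dx":-0.3,"dy":1.5,"dz":0,"turn":0},{"dx":-0.45,"dy":2.2,"dz":0,"turn":0},{"dx":-0.6,"dy":2.95,"dz":0,"turn":0},{"dx":-0.8,"dy":3.7,"dz":0,"turn":0},{"dx":-0.95,"dy":4.4,"dz":0,"turn":0},{"dx":-1.1,"dy":5.15,"dz":0,"turn":0},{"dx":-1.25,"dy":5.9,"dz":0,"turn":0}]' >/dev/null && python3 chk.py 6 && \
python3 -m pendant '[{"dx":-0.15,"dy":0.75,"dz":0,"turn":0},{"dx":-0.3,"dy":1.5,"dz":0,"turn":0},{"dx":-0.45,"dy":2.2,"dz":0,"turn":0},{"dx":-0.6,"dy":2.95,"dz":0,"turn":0},{"dx":-0.8,"dy":3.7,"dz":0,"turn":0},{"dx":-0.95,"dy":4.4,"dz":0,"turn":0},{"dx":-1.1,"dy":5.15,"dz":0,"turn":0},{"dx":-1.25,"dy":5.9,"dz":0,"turn":0}]' >/dev/null && python3 chk.py 6 && \
python3 -m pendant '[{"dx":-0.15,"dy":0.75,"dz":0,"turn":0},{"dx":-0.3,"dy":1.5,"dz":0,"turn":0},{"dx":-0.45,"dy":2.2,"dz":0,"turn":0},{"dx":-0.6,"dy":2.95,"dz":0,"turn":0},{"dx":-0.8,"dy":3.7,"dz":0,"turn":0},{"dx":-0.95,"dy":4.4,"dz":0,"turn":0},{"dx":-1.1,"dy":5.15,"dz":0,"turn":0},{"dx":-1.25,"dy":5.9,"dz":0,"turn":0}]' >/dev/null && python3 chk.py 6 && \
python3 -m pendant '[{"dx":-0.15,"dy":0.75,"dz":0,"turn":0},{"dx":-0.3,"dy":1.5,"dz":0,"turn":0},{"dx":-0.45,"dy":2.2,"dz":0,"turn":0},{"dx":-0.6,"dy":2.95,"dz":0,"turn":0},{"dx":-0.8,"dy":3.7,"dz":0,"turn":0},{"dx":-0.95,"dy":4.4,"dz":0,"turn":0},{"dx":-1.1,"dy":5.15,"dz":0,"turn":0},{"dx":-1.25,"dy":5.9,"dz":0,"turn":0}]' >/dev/null && python3 chk.py 6 && \
python3 -m pendant '[{"dx":-0.15,"dy":0.75,"dz":0,"turn":0},{"dx":-0.3,"dy":1.5,"dz":0,"turn":0},{"dx":-0.45,"dy":2.2,"dz":0,"turn":0},{"dx":-0.6,"dy":2.95,"dz":0,"turn":0},{"dx":-0.8,"dy":3.7,"dz":0,"turn":0},{"dx":-0.95,"dy":4.4,"dz":0,"turn":0},{"dx":-1.1,"dy":5.15,"dz":0,"turn":0},{"dx":-1.25,"dy":5.9,"dz":0,"turn":0}]' >/dev/null && python3 chk.py 6
```

```text
t 27.95 along -15.35 adv 6.06 F -3.76 tau1 -1.53
t 28.95 along -9.32 adv 6.03 F -3.37 tau1 -1.52
t 29.95 along -3.30 adv 6.02 F -3.22 tau1 -1.51
t 30.95 along -1.03 adv 2.27 F -13.18 tau1 -6.30
```

The head met the spot: 13.2 N total, about 10 N above drag. I'll hold for a moment, then back off by 30 mm plus the 6 mm of wind-up.

```bash
python3 rd.py 8; python3 chk.py 0; python3 -m pendant '[{"dx":0.6,"dy":-3,"dz":0,"turn":0},{"dx":1.7,"dy":-8,"dz":0,"turn":0},{"dx":2.8,"dy":-13,"dz":0,"turn":0},{"dx":4,"dy":-19,"dz":0,"turn":0},{"dx":5.2,"dy":-25,"dz":0,"turn":0},{"dx":6.4,"dy":-30,"dz":0,"turn":0},{"dx":7.2,"dy":-34,"dz":0,"turn":0},{"dx":7.5,"dy":-35.2,"dz":0,"turn":0}]'; python3 rd.py 8; python3 chk.py 0; python3 shot.py w3
```

```text
31.3 pos [0.51043 0.10773 0.07386] [2.e-05 2.e-05 1.e-05] rail F [ -2.96 -12.09   9.6 ] [0.44 0.54 0.44] q [-0.16826  0.46513 -0.11466  1.99686  0.08791  0.68497  1.4412 ]
t 31.35 along -1.06 adv -0.03 F -11.09 tau1 -5.87
time: 32.35
eef_pos: [0.5169, 0.078, 0.0739]
ee_rot: [-0.106, 0.994, 0.001, -0.0]
wrist_force: [-3.2, 1.3, 8.2]
opening: 0.0213
32.7 pos [0.51689 0.07788 0.07386] [2.e-05 3.e-05 1.e-05] rail F [-2.91  1.25  8.78] [0.37 0.44 0.42] q [-0.1061   0.46647 -0.1148   1.99452  0.08005  0.6851   1.51295]
t 32.75 along -31.60 adv -30.54 F 1.60 tau1 0.31
32.75 [0.51688937 0.07786474 0.07384415] jaw 1.7837627323574154 [-2.49501537  1.10273283  8.78827795] [-0.11  0.47 -0.11  1.99  0.08  0.69  1.51]
```

View pics/w3.png

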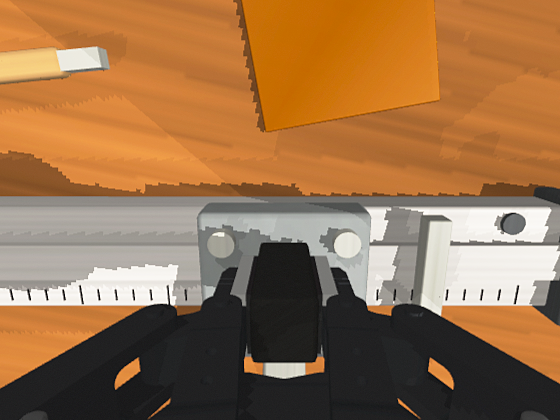

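Backed off: the tool retreated 30.5 mm. The nose is at column 371 and the pointer face at about 428, with the gap visible and the lever up. Now I release, rise and move over the lever.

```bash
python3 -m pendant '[{"dx":0,"dy":0,"dz":0,"turn":0},{"dx":0,"dy":0,"dz":0,"turn":0},{"dx":0,"dy":0,"dz":0,"turn":0},{"dx":0,"dy":0,"dz":0,"turn":0},{"dx":0,"dy":0,"dz":15,"turn":0},{"dx":0,"dy":0,"dz":40,"turn":0},{"dx":0,"dy":0,"dz":60,"turn":0},{"dx":0,"dy":0,"dz":70,"turn":0}]' -0.2 20 && python3 -m pendant '[{"dx":0,"dy":0,"dz":5,"turn":0},{"dx":8,"dy":2,"dz":10,"turn":0},{"dx":22,"dy":5,"dz":10,"turn":0},{"dx":40,"dy":9,"dz":10,"turn":0},{"dx":60,"dy":13,"dz":10,"turn":0},{"dx":76,"dy":16,"dz":10,"turn":0},{"dx":86,"dy":18,"dz":10,"turn":0},{"dx":86,"dy":18,"dz":10,"turn":0}]' 1 20; python3 shot.py w4
python3 - <<'E'
from plant import imaging
import cv2
c=imaging.capture("top")
cv2.imwrite("pics/crop2.png",cv2.resize(c["color"][130:260,160:360,::-1],None,fx=4,fy=4,interpolation=cv2.INTER_CUBIC))
E
```

```text
time: 33.8
eef_pos: [0.5184, 0.0768, 0.1454]
ee_rot: [-0.106, 0.994, 0.0, 0.001]
wrist_force: [-0.6, -0.4, -1.2]
opening: 0.0515
time: 34.8
eef_pos: [0.6039, 0.0949, 0.1526]
ee_rot: [-0.106, 0.994, 0.0, -0.0]
wrist_force: [-0.7, -0.1, 0.1]
opening: 0.0003
34.8 [0.60389518 0.0949259  0.15259414] jaw 1.7831559934621632 [-0.73018536 -0.07201809  0.06438803] [-0.11  0.49 -0.12  1.73  0.07  0.93  1.53]
```

View pics/w4.png

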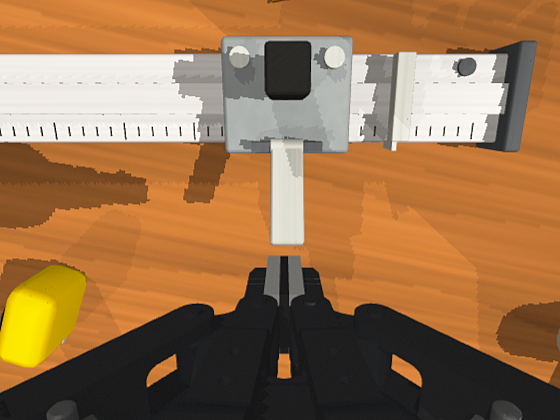

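The wrist view shows the lever's centreline at column 287, its tip at row 243, and its base near row 140. The nose is at column 351 and the pointer face at about 393.

Run:
```python
from h import *
c=dict(np.load("w4.npz"));t=np.array([.6039,.0949])
yaw=.21;M=np.array([[np.cos(yaw),np.sin(yaw)],[-np.sin(yaw),np.cos(yaw)]])
for n,p,z in[("tip",(287,241),.1),("hinge",(287,145),.07),("grip",(288,84),.115),("nose",(351,100),.06),("ptrtop",(397.5,100),.048),("ptrlow",(391.5,100),.048),("tcpself",(285,258),.1526)]:
    print(n,(M@(ray(c,p,z)[:2]-t)*1000).round(1))
```

```text
tip [4.1 2.2]
hinge [-48.2   2.2]
grip [-80.3   2.1]
nose [-75.4  42.3]
ptrtop [-76.  75.]
ptrlow [-76.   71.1]
tcpself [-6.7  0.8]
```

```bash
python3 -m pendant '[{"dx":-2,"dy":0,"dz":-10,"turn":0},{"dx":-4,"dy":0,"dz":-25,"turn":0},{"dx":-4,"dy":0,"dz":-38,"turn":0},{"dx":-4,"dy":0,"dz":-46,"turn":0},{"dx":-4,"dy":0,"dz":-51,"turn":0},{"dx":-4,"dy":0,"dz":-56,"turn":0},{"dx":-4,"dy":0,"dz":-61,"turn":0},{"dx":-4,"dy":0,"dz":-66,"turn":0}]' 1 20; python3 -m pendant '[{"dx":0,"dy":0,"dz":-4,"turn":0},{"dx":0,"dy":0,"dz":-7,"turn":0},{"dx":0,"dy":0,"dz":-10,"turn":0},{"dx":0,"dy":0,"dz":-13,"turn":0},{"dx":0,"dy":0,"dz":-15,"turn":0},{"dx":0,"dy":0,"dz":-17,"turn":0},{"dx":0,"dy":0,"dz":-18,"turn":0},{"dx":0,"dy":0,"dz":-18,"turn":0}]' 1 20
```

```text
time: 35.9
eef_pos: [0.5999, 0.0948, 0.0875]
ee_rot: [-0.106, 0.994, 0.0, 0.001]
wrist_force: [-0.4, 0.3, 0.7]
opening: -0.0001
time: 36.9
eef_pos: [0.5996, 0.0947, 0.0699]
ee_rot: [-0.106, 0.994, -0.0, 0.0]
wrist_force: [-0.1, 0.4, 5.1]
opening: 0.0001
```

```bash
python3 -m pendant '[{"dx":0,"dy":0,"dz":-1,"turn":0},{"dx":0,"dy":0,"dz":-2,"turn":0},{"dx":0,"dy":0,"dz":-2,"turn":0},{"dx":0,"dy":0,"dz":-2,"turn":0},{"dx":0,"dy":0,"dz":-2,"turn":0},{"dx":0,"dy":0,"dz":-2,"turn":0},{"dx":0,"dy":0,"dz":-2,"turn":0},{"dx":0,"dy":0,"dz":-2,"turn":0}]'; python3 -m pendant '[{"dx":0,"dy":0,"dz":5,"turn":0},{"dx":0,"dy":0,"dz":20,"turn":0},{"dx":0,"dy":0,"dz":45,"turn":0},{"dx":0,"dy":0,"dz":70,"turn":0},{"dx":0,"dy":0,"dz":82,"turn":0},{"dx":0,"dy":0,"dz":85,"turn":0},{"dx":0,"dy":0,"dz":85,"turn":0},{"dx":0,"dy":0,"dz":85,"turn":0}]'; python3 shot.py w5
```

```text
time: 37.9
eef_pos: [0.5997, 0.0947, 0.0693]
ee_rot: [-0.106, 0.994, -0.0, 0.0]
wrist_force: [-3.5, -0.6, 15.8]
opening: 0.0001
time: 38.9
eef_pos: [0.5987, 0.0945, 0.1512]
ee_rot: [-0.106, 0.994, -0.0, -0.001]
wrist_force: [-0.2, -0.1, 0.3]
opening: 0.0003
38.9 [0.59867966 0.09453445 0.15121902] jaw 1.7830652908711568 [-0.20766538 -0.05167041  0.31139759] [-0.11  0.48 -0.12  1.74  0.07  0.92  1.53]
```

View pics/w5.png

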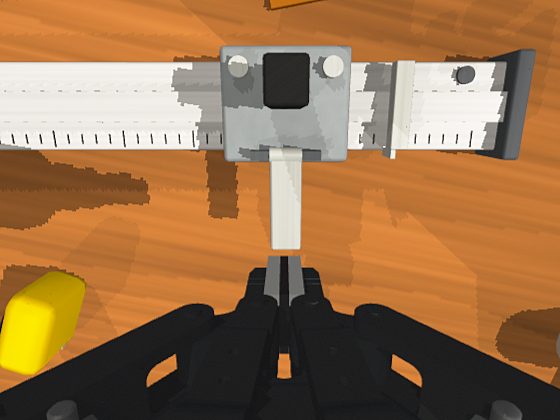

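The lever met its stop: force rose to 15.8 N at 69 mm height. The picture shows it level, with the nose at column 350 and the pointer at about 391, so the gap is unchanged. The gripper is clear.

```bash
python3 -c "
from plant import r
print(r.hand_in())"
```

```text
the job is handed in; nothing more can be done
None
```

The job is done and handed in at about 39 s of the 54 s allowed; the hand-in gave no verdict.

- **Tight spot:** I slid the head by its grip in guarded 6 mm steps. It met the tight spot about 250 mm from its start. It leaned there for about 0.4 s at 12 to 13 N total, roughly 9 to 10 N above the drag.
- **Back-off:** the tool's position readings show a retreat of 30.5 mm. A rough image estimate put the gap at 29 to 33 mm.
- **Lever:** I pressed it with shut fingers until the force climbed from 5 to 16 N with almost no further travel, at a fingertip height of 69 mm. That matches a level bar, whose top is at 70 mm.
- **Last checks:** the last wrist picture shows the lever down, the nose-to-pointer gap unchanged and the gripper clear. The wrist force was back near zero. I did not measure the bystanders again; only the tape (and earlier the pane and cutter) came into view on the way, and I did not touch any of them.

One early command was refused because its rows lacked the `dz` value; the arm did not move, and I resent it.

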